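# Seat a workpiece on its parallels in the vise

### The arm

A 6-joint arm with a two-finger parallel gripper is mounted at the origin on a cart in front of the work surface, level with it; the furniture and walls round the work are solid. World frame = base frame: x ahead of the robot, y to its left, z up, the work surface at z = 0. Lengths are in m, angles in degrees, forces in N, time in s.
With the tool pointing down it reaches from about 0.375 to 0.9 m from the base axis. Payload 3.1 kg.
Tool frame: the origin (TCP) lies at the very end of the fingers, on their centre line; the grasp point (between the pads) lies 19 mm behind it; z points along the fingers, y is the line along which they close (so a half turn about z gives the same grasp; the last joint's range is limited). The gripper opens to 87 mm and grips with 3 to 60 N. Pads are 19 mm wide; open, the fingers measure 117 mm over their backs; the gripper's body (75 mm by 190 mm) begins 51 mm behind the grasp point.
Start: joints at [-80.758, 30.224, 82.088, -0, 67.689, -10.227], TCP at [0.208, -0.589, 0.223] pointing down, gripper open.
Joint ranges: [-176.69, 176.69], [-43.24, 126.21], [12.49, 139.97], [-82, 262], [0, 151.66], [-163.58, 163.58]. Speed limits (degrees/s): [159.86, 159.86, 180, 180, 180, 180].

### API

Orientations are given as a 3x3 rotation matrix whose columns are the frame's x, y, z axes.
In Python, from rig import bot, imaging gives the robot as it stands.
- The arm moves only by the tool drive_tool, never from a script. Its argument "deltas" is text: rows parted by semicolons, each of 5 numbers parted by spaces: the finger opening in mm, from 0 to 87, then the shift along the world's x, y, z in mm, then the turn about the world's z in rad. In form: jaw dx dy dz twist; .... A call has 1 to 12 rows; each row is the pose to reach, as a shift and turn from the pose commanded when the call began; what a row does not reach only later rows make up. A row lasts 1/10 s, in which the tool goes at most 50 mm and 8.59 degrees, less where a joint would pass 70% of its speed; a pose out of reach is approached as far as the arm can. A call with a gripper value outside its range is refused whole. The fingers move at their own pace and stop on an object; the grip force is fixed at half the most. Time passes only in rows, so rows that repeat a pose let the fingers close. It gives the time, the measured TCP pose, the force, the opening and the grip force at its end, in the units of the state.
- bot.read_state(): the state, without advancing time (a new reading comes with each control period).
- imaging.capture(name): name is "side" or "top"; returns the picture (480x640x3 uint8, red, green, blue); there is no depth.
- imaging.camera_model(name): a dict with "fx", "fy", "cx", "cy" (pixels), "T" (4x4, takes a point from camera to world coordinates). Camera axes: x right, y down, z forward; pixel columns grow to the right and rows downward; lengths in m; the calibration is good to about 2 mm. A picture is of the moment at which its call begins. camera_model takes no time and is no camera call.
- bot.hand_in(): hands the job in; it is judged then, once.
The state is a dict: "time_s": time; "joint_positions": joint angles; "qvel": joint speeds; "tau": joint torques, N m; "position": TCP position; "tcp_rot": TCP orientation; "force": force on the tool from outside, world axes, zero at the start; "moment": the same for the moment, N m; "opening": opening from 0.0 (shut) to 1.0 (fully open); "grasp_force": force on a finger pad.
Only numpy, scipy, OpenCV 4.12 (cv2) and the standard library are available. Lean on these libraries where they do the work, as an engineer would, in place of code of your own. Each camera call takes 0.05 s, during which the arm holds its last target. There are 200 camera calls.

### The job

The workpiece in the small vise is clamped but still stands off its two parallels, the flat steel bars on edge beneath it. First slide in the parallel that sticks out at the left, until its ends are level with the other one's; then knock or press the workpiece down with closed fingertips, over both parallels, until both are pinched tight and neither slides any more when nudged. No hard blows or heavy leaning: firm fingertip pressure of about 20 to 25 N is plenty and 35 N would mark it; leave the other things lying about alone.

Things in the scene. Friction and masses are not known exactly. Their poses are not given: they have to be found in the camera images.
- vise: grey vise, fixed. Origin on the bench, mid jaw opening; x across the jaws, away from the screw and the robot; y along the jaws to the left; z up. Jaws 104 mm long, tops 80 mm above the bench, opening 58 mm. Each parallel stands on a stiff rubber strip 34 mm above the bench that gives 0.12 mm per N, 2.5 mm at most; a land 26 mm wide, 12 mm high lies between. Screw handle at x = -134 mm
- workpiece: aluminium block between the jaws, 56 (x) x 84 (y) mm, 28 to 38 mm thick (z): the thickness differs each time and is not measured. Origin at the centre of its top face, axes as the vise's. It only goes up or down and rocks about y; the jaws hold it where it is left, resisting sliding with 12 N, rocking with 0.08 N m. Once down, 20 to 25 N over each parallel pinches it for good
- top_near (a point): point on the workpiece's top face above the near parallel (the one on the robot's side, at x = -20 mm of the vise)
- top_far (a point): point on the workpiece's top face above the far parallel (at x = +20 mm of the vise)
- parallel_1: loose steel bar on edge in the near slot (robot's side), under the workpiece, 8 (x) x 150 (y) x 24 mm (z); it sticks out farther at the left (+y) end. Origin at the centre of its underside, y along the bar. About 0.2 kg, it slides easily along y while the workpiece is off it
- parallel_2: the other bar, same size and origin, in the far slot, about centred in the vise
- tea_mug: white mug standing by, to be left alone
- pencil: red pencil lying by, to be left alone
- rivet_dish: small metal dish of rivets, to be left alone
- beeswax: small yellow wax block, to be left alone
- spool_1: upright thread spool, to be left alone
- awl: awl with a wooden handle, to be left alone
Not all that is in view belongs to the job. Leave any orange look-alike of the vise alone.

How it is judged (in metres and radians):
On the way, in this order (a step that is already met when the one before it is completed fails the run):
1. the parallel that stuck out is level with the other to within 7 mm, the workpiece still off the parallels (y of parallel_1 in the frame of parallel_2 between -0.007 and 0.007 m and contact force between workpiece and parallel_1 below 0.5 N and contact force between workpiece and parallel_2 below 0.5 N), for 0.2 s.
2. both parallels are pinched under the workpiece with more than 3 N (contact force between workpiece and parallel_1 above 3 N and contact force between workpiece and parallel_2 above 3 N), for 0.2 s.
At the end, for the whole second after the job is handed in: the workpiece is down and keeps both parallels pinched with more than 3 N each after it has been let go; the parallels' ends are level within 8 mm, they lie centred in the vise within 14 mm, and are at rest (all of step 2 and y of parallel_1 in the frame of parallel_2 between -0.008 and 0.008 m and y of parallel_2 in the frame of vise between -0.014 and 0.014 m and linear speed of each of parallel_1, parallel_2 below 0.01 m/s); the robot touches nothing.
It fails at once if the workpiece is pressed or struck with more than 35 N (contact force between any of the arm, the fingers and workpiece above 35 N or contact force between workpiece and parallel_1 above 35 N or contact force between workpiece and parallel_2 above 35 N).
It fails at once if a bystander is moved by more than 30 mm (distance of any of tea_mug, pencil, rivet_dish, beeswax, spool_1, awl from where it was at the start of the episode above 0.03 m).
It also fails if it takes over 64 s, if anything falls off the work surface, if the arm or the gripper's body presses on something with over 40 N, if the wrist force passes 120 N, or if a joint passes its speed limit or range.

## Working session

There is one attempt and no reset: what is moved stays moved. The work goes in short steps, Python scripts to look and compute and a tool call to move; the robot and the scene stay as the last step left them, time stands still between calls to the robot, and variables do not carry over. Pictures are saved under pics/ and viewed, at most 10 in all, crops included, and the job is handed in when it is done.

Besides the shell and the picture viewer there is one more tool, called after "Request:" in YAML: its name, and indented under it one key for each argument. drive_tool: Moves the arm, as the interface text tells. Its arguments: {"type":"object","properties":{"deltas":{"type":"string"}},"required":["deltas"]}

```bash
mkdir -p pics; python3 - <<'E'
from rig import bot, imaging
import cv2
for n in("side","top"):
    cv2.imwrite(f"pics/{n}0.png",imaging.capture(n)[:,:,::-1]); m=imaging.camera_model(n); print(n,m)
s=bot.read_state();print(s["time_s"],s["force"],s["tcp_rot"])
E
```

```text
side {'fx': 489.4725006235233, 'fy': 489.4725006235233, 'cx': 331.5668217896975, 'cy': 246.03257036517567, 'T': array([[ 0.97745261, -0.129668  ,  0.16665114,  0.34895125],
       [-0.21114135, -0.60914566,  0.76443502, -1.03543316],
       [ 0.00239205, -0.78238595, -0.62278929,  0.68350375],
       [ 0.        ,  0.        ,  0.        ,  1.        ]])}
top {'fx': 536.4750693847772, 'fy': 536.4750693847772, 'cx': 310.7202234192271, 'cy': 233.9917310285883, 'T': array([[-0.0152643 , -0.99838264,  0.05476406,  0.44101378],
       [-0.99987267,  0.01498643, -0.00548109, -0.29361575],
       [ 0.0046515 , -0.05484075, -0.99848428,  1.29529466],
       [ 0.        ,  0.        ,  0.        ,  1.        ]])}
0.1 [-0.00395374 -0.1806914   0.28578286] [[ 9.42824301e-01  3.33290017e-01 -3.18420906e-04]
 [ 3.33289997e-01 -9.42822416e-01  1.91563642e-03]
 [ 3.38248127e-04 -1.91223507e-03 -9.99998114e-01]]
```

View pics/side0.png

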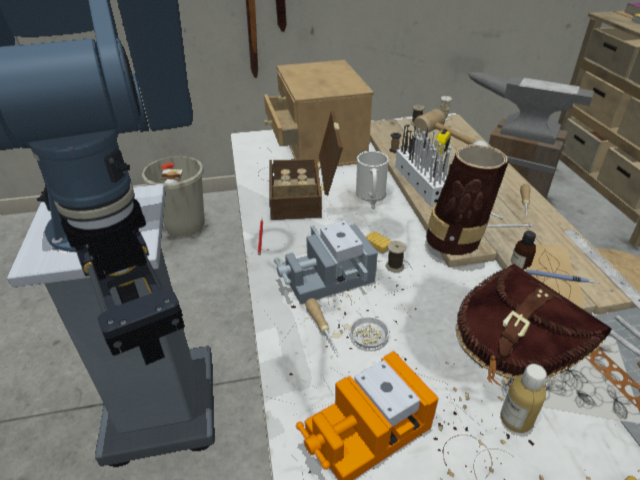

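View pics/top0.png

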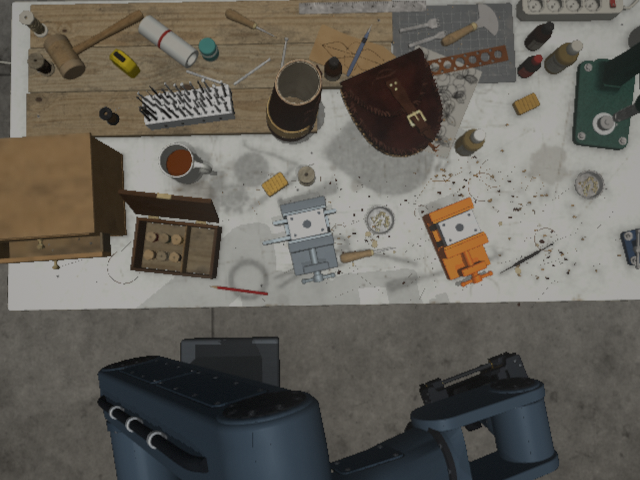

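The candidates are the grey vise at top (307,235) / side (330,255) and the orange look-alike at top (457,240) / side (375,410). I choose the grey one, whose bars stick out left at top (268,242) and (272,218). Next is a close crop to check.

```bash
python3 - <<'E'
import cv2,numpy as np
a=cv2.imread("pics/top0.png")[185:290,250:370]; b=cv2.imread("pics/side0.png")[205:310,265:385]
f=lambda i:cv2.resize(i,None,fx=3.33*2/2,fy=3.33,interpolation=cv2.INTER_CUBIC)
A=cv2.resize(a,(400,350),interpolation=cv2.INTER_CUBIC);B=cv2.resize(b,(400,350),interpolation=cv2.INTER_CUBIC)
cv2.imwrite("pics/crop0.png",np.hstack([A,B]))
E
```

```text
(no output)
```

View pics/crop0.png

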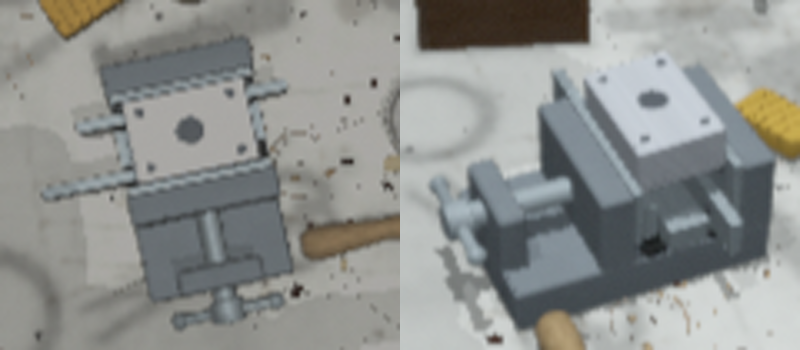

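The crop shows the grey vise with the pale workpiece. The near bar's left end is at top px (263.5,243), and the far bar's ends are at (274,223.5) and (336,211.5). The workpiece hole is at top (307,224) and side (341,235).

```bash
cat > h.py <<'E'
from rig import bot, imaging
import numpy as np, cv2
def ray(n,p):
    m=imaging.camera_model(n);T=m["T"]
    d=T[:3,:3]@np.array([(p[0]-m["cx"])/m["fx"],(p[1]-m["cy"])/m["fy"],1]);return T[:3,3],d
def onz(n,p,z):
    o,d=ray(n,p);return o+d*(z-o[2])/d[2]
def tri(p,q):
    (o,d),(u,e)=ray("top",p),ray("side",q)
    s=np.linalg.lstsq(np.c_[d,-e],u-o,rcond=None)[0];a,b=o+d*s[0],u+e*s[1];return (a+b)/2,np.linalg.norm(a-b)
def proj(n,P):
    m=imaging.camera_model(n);q=np.linalg.inv(m["T"])@np.r_[P,1];return q[0]/q[2]*m["fx"]+m["cx"],q[1]/q[2]*m["fy"]+m["cy"]
E
python3 - <<'E'
from h import *
np.set_printoptions(precision=4,suppress=True)
t=lambda u,v:(250+u*.3-.35,185+v*.3-.35); s=lambda u,v:(265+(u-400)*.3-.35,205+v*.3-.35)
print("hole",tri(t(190,130),s(653,100)))
for a,b in(((150,168),(644,138)),((241,149),(719,121)),((229,94),(661,63)),((139,113),(603,79))): print("dot",tri(t(*a),s(*b)))
P={k:onz("top",t(*v),.058) for k,v in dict(p1L=(43,193),p2L=(78,128),p2R=(287,88)).items()}
print(P)
J={k:onz("top",t(*v),.08) for k,v in dict(fL=(101,68),fR=(247,38),nL=(133,223),nR=(279,192)).items()}
print(J,np.mean(list(J.values()),0))
d=P["p2L"]-P["p2R"];print(np.linalg.norm(d),np.degrees(np.arctan2(-d[0],d[1])))
d=J["fL"]-J["fR"];print(np.linalg.norm(d),np.degrees(np.arctan2(-d[0],d[1])))
d=J["nL"]-J["nR"];print(np.linalg.norm(d),np.degrees(np.arctan2(-d[0],d[1])))
E
```

```text
hole (array([ 0.5294, -0.2914,  0.1029]), np.float64(0.0004998334306906753))
dot (array([ 0.5184, -0.2654,  0.0551]), np.float64(0.022878302089543816))
dot (array([ 0.5365, -0.3301,  0.1145]), np.float64(0.04273058205661441))
dot (array([ 0.5386, -0.3151,  0.1464]), np.float64(0.021534110460770375))
dot (array([ 0.5246, -0.2548,  0.0948]), np.float64(0.03548410965064759))
{'p1L': array([ 0.4908, -0.189 ,  0.058 ]), 'p2L': array([ 0.5355, -0.2137,  0.058 ]), 'p2R': array([ 0.5612, -0.3592,  0.058 ])}
{'fL': array([ 0.5747, -0.2313,  0.08  ]), 'fR': array([ 0.5938, -0.3313,  0.08  ]), 'nL': array([ 0.4686, -0.2517,  0.08  ]), 'nR': array([ 0.4881, -0.3513,  0.08  ])} [ 0.5313 -0.2914  0.08  ]
0.14770796692118474 10.018458216593567
0.10179578444048515 10.825695264212436
0.10146111737657616 11.122522185826014
```

Request:
drive_tool:
  deltas: "0 25 39 0 0.13;0 50 78 0 0.26;0 75 117 0 0.39;0 101 156 0 0.52;0 126 195 0 0.65;0 151 234 0 0.78;0 176 273 0 0.91;0 202 312 0 1.04;0 227 351 0 1.17;0 252 390 0 1.3;0 277 429 0 1.414;0 277 429 0 1.414"

```text
time_s: 1.3
position: [0.4871, -0.1553, 0.2223]
tcp_rot: [[-0.19, 0.982, 0.0], [0.982, 0.19, 0.002], [0.002, 0.001, -1.0]]
force: [-0.7, -0.9, 0.6]
opening: 0.035
grasp_force: 0.0
```

Request:
drive_tool:
  deltas: "0 0 0 0 0;0 0 0 0 0;0 0 0 -40 0;0 0 0 -80 0;0 0 0 -115 0;0 0 0 -115 0;0 0 0 -115 0;0 0 0 -115 0"

```text
time_s: 2.1
position: [0.4863, -0.1617, 0.1092]
tcp_rot: [[-0.18, 0.984, 0.003], [0.984, 0.18, -0.002], [-0.002, 0.003, -1.0]]
force: [-0.1, 0.1, 0.5]
opening: 0.001
grasp_force: 0.0
```

```bash
python3 - <<'E'
from h import *
s=bot.read_state();print(s["time_s"],s["position"],s["force"],s["opening"],s["tcp_rot"][:2])
a=cv2.resize(imaging.capture("top")[170:290,220:370,::-1],(400,320),interpolation=cv2.INTER_CUBIC)
b=cv2.resize(imaging.capture("side")[190:310,245:395,::-1],(400,320),interpolation=cv2.INTER_CUBIC)
cv2.imwrite("pics/c1.png",np.hstack([a,b]))
E
```

```text
2.1 [ 0.48631163 -0.16173089  0.10920439] [-0.074181    0.0501217   0.50703968] 0.0005193146302075703 [[-0.18043411  0.98358276  0.00291464]
 [ 0.98358441  0.18043973 -0.001794  ]]
```

View pics/c1.png

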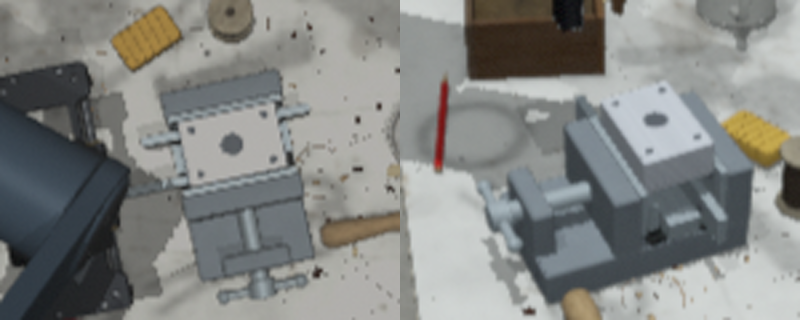

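Request:
drive_tool:
  deltas: "0 0 0 -35 0;0 0 0 -63 0;0 0 0 -63 0;0 0 0 -63 0"

```text
time_s: 2.6
position: [0.4859, -0.1605, 0.0455]
tcp_rot: [[-0.182, 0.983, 0.001], [0.983, 0.182, -0.001], [-0.001, 0.001, -1.0]]
force: [-0.0, -0.6, -0.3]
opening: 0.007
grasp_force: 0.0
```

Request:
drive_tool:
  deltas: "0 1 -5 0 0;0 2 -10 0 0;0 3 -15 0 0;0 4 -20 0 0;0 4.5 -24 0 0;0 5 -28 0 0;0 5.7 -32 0 0;0 6.5 -36 0 0;0 7.5 -40 0 0;0 8 -43 0 0;0 8.6 -46 0 0;0 8.6 -46 0 0"

```text
time_s: 3.8
position: [0.4942, -0.2069, 0.0446]
tcp_rot: [[-0.182, 0.983, 0.001], [0.983, 0.182, -0.001], [-0.001, 0.0, -1.0]]
force: [1.1, -0.3, 0.3]
opening: 0.01
grasp_force: 0.1
```

```bash
python3 - <<'E'
from h import *
s=bot.read_state();print(s["time_s"],s["position"],s["force"],s["opening"])
a=cv2.resize(imaging.capture("top")[170:290,220:370,::-1],(400,320),interpolation=cv2.INTER_CUBIC)
b=cv2.resize(imaging.capture("side")[190:310,245:395,::-1],(400,320),interpolation=cv2.INTER_CUBIC)
cv2.imwrite("pics/c2.png",np.hstack([a,b]))
E
```

```text
3.8 [ 0.49424997 -0.20693199  0.04455663] [ 1.08632272 -0.26521093  0.259461  ] 0.009525560214603794
```

View pics/c2.png

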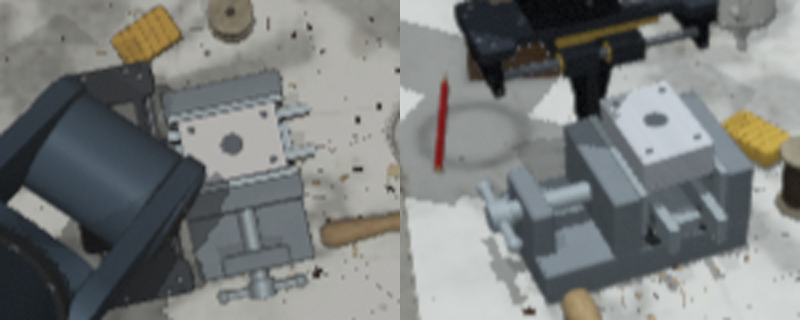

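The near bar's right end is now at crop (315,151) and the far bar's at (309,109). I'll measure both.

```bash
python3 - <<'E'
from h import *
np.set_printoptions(precision=4,suppress=True)
c,s=np.cos(np.radians(10.5)),np.sin(np.radians(10.5))
def v(P): d=P[:2]-[.5295,-.291];return np.array([c*d[0]+s*d[1],-s*d[0]+c*d[1]])
for n in((310,109),(315,151)): print(v(onz("top",(220+n[0]/2.667-.3,170+n[1]/2.667-.3),.058)))
print(v(bot.read_state()["position"]))
i=imaging.capture("top")
cv2.imwrite("pics/c3.png",cv2.resize(i[195:240,315:350,::-1],(467,600),interpolation=cv2.INTER_NEAREST))
E
```

```text
[ 0.0198 -0.0735]
[-0.0169 -0.0704]
[-0.0192  0.0891]
```

View pics/c3.png

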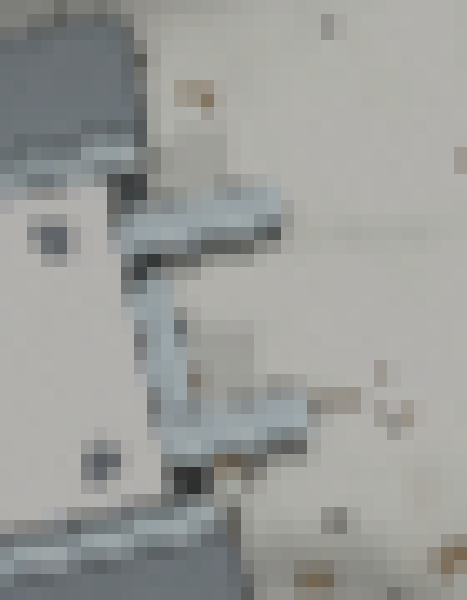

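The near bar is about 3 mm short of level, so I'll push 3 mm more, back off and lift.

Request:
drive_tool:
  deltas: "0 0.3 -1.5 0 0;0 0.5 -3 0 0;0 0.5 -3 0 0;0 0.5 -3 0 0;0 -1 5 0 0;0 -3 15 0 0;0 -3 15 45 0;0 -3 15 85 0;0 -3 15 85 0;0 -3 15 85 0"

```text
time_s: 4.95
position: [0.4912, -0.1908, 0.1305]
tcp_rot: [[-0.183, 0.983, 0.002], [0.983, 0.183, -0.001], [-0.002, 0.002, -1.0]]
force: [0.1, -0.1, -0.3]
opening: 0.004
grasp_force: 0.0
```

```bash
python3 - <<'E'
from h import *
np.set_printoptions(precision=4,suppress=True)
i=imaging.capture("top")
cv2.imwrite("pics/c4.png",np.hstack([cv2.resize(i[195:240,x:x+35,::-1],(390,500),interpolation=cv2.INTER_NEAREST) for x in(262,315)]))
c,s=np.cos(np.radians(10.5)),np.sin(np.radians(10.5))
p=bot.read_state();print(p["time_s"],p["position"],p["force"])
for x in(-.02,.02): print(x,(np.array([.5295+c*x,-.291+s*x])-p["position"][:2])*1e3)
E
```

```text
5.0 [ 0.4905 -0.1904  0.1294] [-0.3791  0.8537 -0.0062]
-0.02 [  19.3645 -104.2457]
0.02 [ 58.6947 -96.9563]
```

View pics/c4.png

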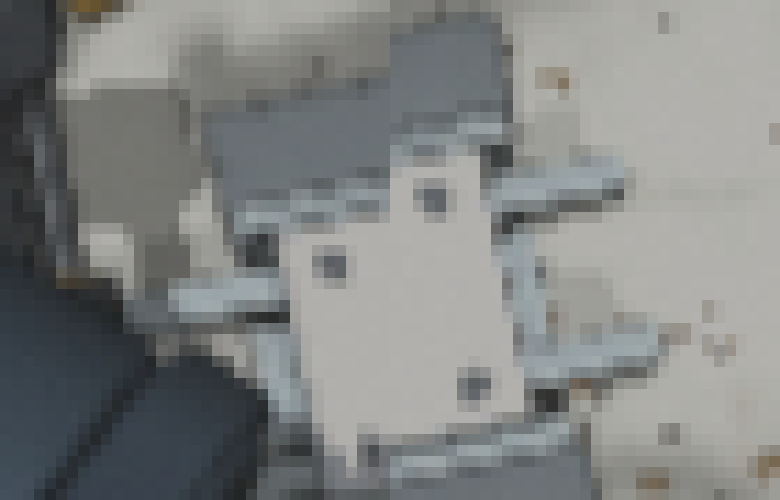

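The bars are now level, with both left ends and both right ends matching. Next I move over top_near and turn so the narrow 19 mm side runs across the jaws.

Request:
drive_tool:
  deltas: "0 4 -20 0 -0.145;0 8 -50 0 -0.29;0 12 -80 0 -0.435;0 16 -105 0 -0.58;0 16 -105 0 -0.725;0 16 -105 0 -0.87;0 16 -105 0 -1.015;0 16 -105 0 -1.16;0 16 -105 0 -1.305;0 16 -105 0 -1.45;0 16 -105 0 -1.571;0 16 -105 0 -1.571"

```text
time_s: 6.2
position: [0.5059, -0.2952, 0.1276]
tcp_rot: [[0.983, 0.182, -0.003], [0.182, -0.983, 0.003], [-0.002, -0.003, -1.0]]
force: [-0.5, -0.3, -0.6]
opening: 0.008
grasp_force: 0.0
```

Request:
drive_tool:
  deltas: "0 0 0 -7 0;0 0 0 -14 0;0 0 0 -19 0;0 0 0 -22 0;0 0 0 -22 0;0 0 0 -22 0;0 0 0 -22 0"

```text
time_s: 6.9
position: [0.5071, -0.2964, 0.1078]
tcp_rot: [[0.983, 0.182, 0.001], [0.182, -0.983, -0.0], [0.0, 0.001, -1.0]]
force: [0.2, -0.4, -0.0]
opening: 0.003
grasp_force: 0.0
```

Request:
drive_tool:
  deltas: "0 0 0 -1 0;0 0 0 -2 0;0 0 0 -3 0;0 0 0 -3.5 0;0 0 0 -4 0;0 0 0 -4.5 0;0 0 0 -5 0;0 0 0 -5 0"

```text
time_s: 7.7
position: [0.507, -0.2962, 0.1026]
tcp_rot: [[0.983, 0.182, 0.0], [0.182, -0.983, -0.0], [0.0, 0.0, -1.0]]
force: [-0.9, -0.5, 0.7]
opening: 0.004
grasp_force: 0.2
```

Request:
drive_tool:
  deltas: "0 0 0 -0.5 0;0 0 0 -1 0;0 0 0 -1.5 0;0 0 0 -2 0;0 0 0 -2 0"

```text
time_s: 8.2
position: [0.5069, -0.2963, 0.1017]
tcp_rot: [[0.983, 0.182, 0.0], [0.182, -0.983, -0.0], [0.0, 0.0, -1.0]]
force: [-2.8, 2.2, 7.0]
opening: 0.005
grasp_force: 3.8
```

Request:
drive_tool:
  deltas: "0 0 0 -0.5 0;0 0 0 -1 0;0 0 0 -1 0"

```text
time_s: 8.5
position: [0.5069, -0.2963, 0.1008]
tcp_rot: [[0.983, 0.182, 0.0], [0.182, -0.983, -0.0], [0.0, 0.0, -1.0]]
force: [-1.9, 1.0, 7.9]
opening: 0.003
grasp_force: 4.0
```

Request:
drive_tool:
  deltas: "0 0 0 -0.5 0;0 0 0 -1 0;0 0 0 -1 0"

```text
time_s: 8.8
position: [0.5069, -0.2963, 0.0997]
tcp_rot: [[0.983, 0.182, 0.0], [0.182, -0.983, -0.0], [0.0, 0.0, -1.0]]
force: [-1.8, 1.3, 8.0]
opening: 0.008
grasp_force: 4.0
```

Request:
drive_tool:
  deltas: "0 0 0 -0.5 0;0 0 0 -1 0;0 0 0 -1.5 0;0 0 0 -2 0;0 0 0 -2 0;0 0 0 6 0;0 0 0 12 0;0 23 4 12 0;0 45 8 12 0;0 45 8 12 0;0 45 8 9 0;0 45 8 9 0"

```text
time_s: 10.0
position: [0.5506, -0.2878, 0.1069]
tcp_rot: [[0.983, 0.182, -0.002], [0.182, -0.983, 0.001], [-0.002, -0.002, -1.0]]
force: [-0.6, 0.5, 0.1]
opening: 0.007
grasp_force: 0.0
```

Request:
drive_tool:
  deltas: "0 0 0 -1 0;0 0 0 -2 0;0 0 0 -3 0;0 0 0 -4 0;0 0 0 -4.5 0;0 0 0 -5 0;0 0 0 -5 0"

```text
time_s: 10.7
position: [0.5519, -0.2882, 0.1025]
tcp_rot: [[0.983, 0.182, -0.0], [0.182, -0.983, 0.0], [-0.0, -0.0, -1.0]]
force: [0.1, -0.1, 0.1]
opening: 0.002
grasp_force: 0.0
```

Request:
drive_tool:
  deltas: "0 0 0 -0.5 0;0 0 0 -1 0;0 0 0 -1.5 0;0 0 0 -2 0;0 0 0 -2 0"

```text
time_s: 11.2
position: [0.5519, -0.2882, 0.1005]
tcp_rot: [[0.983, 0.182, -0.0], [0.182, -0.983, 0.0], [-0.0, -0.0, -1.0]]
force: [-0.4, -0.9, 0.0]
opening: 0.007
grasp_force: 0.0
```

Request:
drive_tool:
  deltas: "0 0 0 -0.5 0;0 0 0 -1 0;0 0 0 -1.5 0;0 0 0 -2 0;0 0 0 -2 0"

```text
time_s: 11.7
position: [0.5528, -0.2882, 0.0992]
tcp_rot: [[0.983, 0.181, 0.002], [0.181, -0.983, -0.0], [0.002, 0.001, -1.0]]
force: [1.8, 3.0, 5.1]
opening: 0.006
grasp_force: 2.5
```

Request:
drive_tool:
  deltas: "0 0 0 -0.5 0;0 0 0 -1 0;0 0 0 -1.5 0;0 0 0 -2 0;0 0 0 -2 0"

```text
time_s: 12.2
position: [0.5536, -0.288, 0.0979]
tcp_rot: [[0.983, 0.181, 0.004], [0.181, -0.983, -0.0], [0.003, 0.001, -1.0]]
force: [3.0, 3.2, 7.3]
opening: 0.003
grasp_force: 3.9
```

Request:
drive_tool:
  deltas: "0 0 0 -0.7 0;0 0 0 -1.4 0;0 0 0 -2 0;0 0 0 -2.5 0;0 0 0 -3 0;0 0 0 -3 0"

```text
time_s: 12.8
position: [0.5536, -0.288, 0.0949]
tcp_rot: [[0.983, 0.181, 0.004], [0.181, -0.983, -0.0], [0.004, 0.001, -1.0]]
force: [2.5, 4.0, 7.1]
opening: 0.005
grasp_force: 3.9
```

Request:
drive_tool:
  deltas: "0 0 0 6 0;0 0 0 12 0;0 -23 -4 12 0;0 -45 -8 12 0;0 -45 -8 12 0;0 -45 -8 6 0;0 -45 -8 3 0;0 -45 -8 2 0;0 -45 -8 1 0;0 -45 -8 0 0;0 -45 -8 0 0"

```text
time_s: 13.9
position: [0.5071, -0.2962, 0.0943]
tcp_rot: [[0.983, 0.183, -0.0], [0.183, -0.983, -0.0], [-0.001, 0.0, -1.0]]
force: [-2.1, 0.1, 5.9]
opening: 0.006
grasp_force: 3.0
```

Request:
drive_tool:
  deltas: "0 0 0 -0.7 0;0 0 0 -1.4 0;0 0 0 -2 0;0 0 0 -2.5 0;0 0 0 -3 0;0 0 0 -3 0"

```text
time_s: 14.5
position: [0.5071, -0.2962, 0.0916]
tcp_rot: [[0.983, 0.183, -0.0], [0.183, -0.983, -0.001], [-0.0, 0.001, -1.0]]
force: [-2.4, 0.5, 8.1]
opening: 0.004
grasp_force: 3.9
```

Request:
drive_tool:
  deltas: "0 0 0 6 0;0 0 0 12 0;0 23 4 12 0;0 45 8 12 0;0 45 8 12 0;0 45 8 6 0;0 45 8 4 0;0 45 8 3 0;0 45 8 2 0;0 45 8 1 0;0 45 8 0 0;0 45 8 0 0"

```text
time_s: 15.7
position: [0.5523, -0.2882, 0.0913]
tcp_rot: [[0.983, 0.181, 0.001], [0.181, -0.983, -0.0], [0.001, 0.0, -1.0]]
force: [0.7, 1.2, 4.1]
opening: 0.006
grasp_force: 2.2
```

Request:
drive_tool:
  deltas: "0 0 0 -0.7 0;0 0 0 -1.4 0;0 0 0 -2 0;0 0 0 -2 0"

```text
time_s: 16.1
position: [0.5533, -0.2881, 0.0901]
tcp_rot: [[0.983, 0.181, 0.003], [0.181, -0.983, -0.0], [0.003, 0.001, -1.0]]
force: [1.7, 2.5, 7.0]
opening: 0.003
grasp_force: 3.8
```

Request:
drive_tool:
  deltas: "0 0 0 -0.7 0;0 0 0 -1.4 0;0 0 0 -2 0;0 0 0 -2 0"

```text
time_s: 16.5
position: [0.5534, -0.288, 0.0885]
tcp_rot: [[0.983, 0.181, 0.003], [0.181, -0.983, -0.001], [0.003, 0.001, -1.0]]
force: [1.2, 3.5, 9.1]
opening: 0.003
grasp_force: 5.0
```

Request:
drive_tool:
  deltas: "0 0 0 6 0;0 0 0 12 0;0 -23 -4 12 0;0 -45 -8 12 0;0 -45 -8 12 0;0 -45 -8 6 0;0 -45 -8 3 0;0 -45 -8 2 0;0 -45 -8 1 0;0 -45 -8 0 0;0 -45 -8 0 0"

```text
time_s: 17.6
position: [0.5058, -0.2973, 0.0879]
tcp_rot: [[0.983, 0.184, -0.004], [0.184, -0.983, -0.002], [-0.004, 0.001, -1.0]]
force: [-9.4, -1.5, 14.0]
opening: 0.004
grasp_force: 6.6
```

Request:
drive_tool:
  deltas: "0 0 0 -0.5 0;0 0 0 -1 0;0 0 0 -1.5 0;0 0 0 -1.5 0"

```text
time_s: 18.0
position: [0.5056, -0.2973, 0.0875]
tcp_rot: [[0.983, 0.184, -0.004], [0.184, -0.983, -0.002], [-0.004, 0.001, -1.0]]
force: [-9.6, -1.2, 20.1]
opening: 0.005
grasp_force: 9.8
```

Request:
drive_tool:
  deltas: "0 0 0 -0.5 0;0 0 0 -0.5 0;0 0 0 -0.5 0"

```text
time_s: 18.3
position: [0.5056, -0.2973, 0.0873]
tcp_rot: [[0.983, 0.184, -0.004], [0.184, -0.983, -0.002], [-0.004, 0.002, -1.0]]
force: [-11.3, -1.6, 21.2]
opening: 0.008
grasp_force: 10.7
```

Request:
drive_tool:
  deltas: "0 0 0 6 0;0 0 0 12 0;0 23 4 12 0;0 45 8 12 0;0 45 8 12 0;0 45 8 9 0;0 45 8 6 0;0 45 8 5 0;0 45 8 4 0;0 45 8 3 0;0 45 8 3 0"

```text
time_s: 19.4
position: [0.5518, -0.2884, 0.0877]
tcp_rot: [[0.983, 0.181, 0.0], [0.181, -0.983, -0.0], [0.0, 0.0, -1.0]]
force: [-0.2, 0.2, -0.1]
opening: 0.008
grasp_force: 0.2
```

Request:
drive_tool:
  deltas: "0 0 0 -0.5 0;0 0 0 -1 0;0 0 0 -1.5 0;0 0 0 -2 0;0 0 0 -2 0"

```text
time_s: 19.9
position: [0.5523, -0.2883, 0.0873]
tcp_rot: [[0.983, 0.182, 0.001], [0.182, -0.983, -0.001], [0.001, 0.001, -1.0]]
force: [-1.2, 2.3, 9.1]
opening: 0.008
grasp_force: 4.7
```

Request:
drive_tool:
  deltas: "0 0 0 -0.5 0;0 0 0 -1 0;0 0 0 -1 0"

```text
time_s: 20.2
position: [0.5526, -0.2883, 0.0871]
tcp_rot: [[0.983, 0.182, 0.002], [0.182, -0.983, -0.001], [0.002, 0.001, -1.0]]
force: [-2.7, 2.2, 12.6]
opening: 0.003
grasp_force: 6.6
```

Request:
drive_tool:
  deltas: "0 0 0 -0.5 0;0 0 0 -1 0;0 0 0 -1.5 0;0 0 0 -1.5 0;0 0 0 -1.5 0"

```text
time_s: 20.7
position: [0.553, -0.2882, 0.0867]
tcp_rot: [[0.983, 0.182, 0.003], [0.182, -0.983, -0.001], [0.003, 0.002, -1.0]]
force: [-2.2, 4.1, 19.2]
opening: 0.005
grasp_force: 9.3
```

Request:
drive_tool:
  deltas: "0 0 0 -0.5 0;0 0 0 -0.8 0;0 0 0 -0.8 0;0 0 0 -0.8 0"

```text
time_s: 21.1
position: [0.5532, -0.2882, 0.0866]
tcp_rot: [[0.983, 0.182, 0.003], [0.182, -0.983, -0.001], [0.003, 0.002, -1.0]]
force: [-2.6, 4.7, 22.0]
opening: 0.001
grasp_force: 10.8
```

Request:
drive_tool:
  deltas: "0 0 0 7 0;0 0 0 13 0;0 -22 -4 13 0;0 -44 -8 13 0;0 -44 -8 13 0;0 -44 -8 8 0;0 -44 -8 7 0;0 -44 -8 6 0;0 -44 -8 5 0;0 -44 -8 4 0;0 -44 -8 3 0;0 -44 -8 3 0"

```text
time_s: 22.3
position: [0.5083, -0.2963, 0.0873]
tcp_rot: [[0.983, 0.183, 0.0], [0.183, -0.983, -0.001], [0.0, 0.001, -1.0]]
force: [-4.2, 2.0, 12.9]
opening: 0.004
grasp_force: 6.5
```

Request:
drive_tool:
  deltas: "0 0 0 -0.5 0;0 0 0 -1 0;0 0 0 -1.5 0;0 0 0 -1.5 0"

```text
time_s: 22.7
position: [0.5081, -0.2963, 0.0871]
tcp_rot: [[0.983, 0.183, 0.0], [0.183, -0.983, -0.001], [-0.0, 0.001, -1.0]]
force: [-5.7, 1.4, 19.6]
opening: 0.005
grasp_force: 10.4
```

Request:
drive_tool:
  deltas: "0 0 0 -0.5 0;0 0 0 -1 0;0 0 0 -1 0;0 0 0 -1 0"

```text
time_s: 23.1
position: [0.508, -0.2964, 0.0868]
tcp_rot: [[0.983, 0.183, 0.0], [0.183, -0.983, -0.002], [-0.0, 0.002, -1.0]]
force: [-5.8, 2.4, 24.4]
opening: 0.004
grasp_force: 12.5
```

Request:
drive_tool:
  deltas: "0 0 0 7 0;0 0 0 13 0;0 22 4 13 0;0 43 8 13 0;0 43 8 13 0;0 43 8 8 0;0 43 8 7 0;0 43 8 6 0;0 43 8 5 0;0 43 8 4 0;0 43 8 3 0;0 43 8 3 0"

```text
time_s: 24.3
position: [0.5506, -0.288, 0.0873]
tcp_rot: [[0.983, 0.181, 0.0], [0.181, -0.983, 0.0], [0.0, -0.0, -1.0]]
force: [-1.8, 2.4, 8.4]
opening: 0.005
grasp_force: 4.4
```

Request:
drive_tool:
  deltas: "0 0 0 -0.5 0;0 0 0 -1 0;0 0 0 -1.5 0;0 0 0 -1.5 0"

```text
time_s: 24.7
position: [0.551, -0.288, 0.0871]
tcp_rot: [[0.983, 0.181, 0.001], [0.181, -0.983, -0.0], [0.001, 0.0, -1.0]]
force: [-2.2, 4.0, 14.1]
opening: 0.003
grasp_force: 7.4
```

Request:
drive_tool:
  deltas: "0 0 0 -0.7 0;0 0 0 -1.4 0;0 0 0 -2 0;0 0 0 -2.2 0;0 0 0 -2.2 0"

```text
time_s: 25.2
position: [0.5516, -0.2879, 0.0866]
tcp_rot: [[0.983, 0.181, 0.002], [0.181, -0.983, -0.0], [0.002, 0.001, -1.0]]
force: [-3.4, 5.3, 22.8]
opening: 0.008
grasp_force: 11.5
```

Request:
drive_tool:
  deltas: "0 0 0 6 0;0 0 0 12 0;0 -19 -3 12 0;0 -19 -3 12 0;0 -19 -3 6 0;0 -19 -3 5 0;0 -19 -3 4 0;0 -19 -3 3 0;0 -19 -3 3 0"

```text
time_s: 26.1
position: [0.5327, -0.2918, 0.0873]
tcp_rot: [[0.983, 0.182, 0.001], [0.182, -0.983, -0.001], [0.0, 0.002, -1.0]]
force: [-4.9, 2.0, 17.0]
opening: 0.008
grasp_force: 8.5
```

Request:
drive_tool:
  deltas: "0 0 0 -0.5 0;0 0 0 -1 0;0 0 0 -1.5 0;0 0 0 -1.5 0;0 0 0 -1.5 0"

```text
time_s: 26.6
position: [0.5328, -0.2918, 0.0873]
tcp_rot: [[0.983, 0.183, 0.001], [0.183, -0.983, -0.002], [0.001, 0.002, -1.0]]
force: [-5.7, 2.4, 25.0]
opening: 0.005
grasp_force: 12.3
```

Request:
drive_tool:
  deltas: "0 0 0 10 0;0 0 0 40 0;0 0 0 70 0.145;0 0 0 70 0.29;0 0 0 70 0.435;0 0 0 70 0.58;0 0 0 70 0.725;0 0 0 70 0.87;0 0 0 70 1.015;0 0 0 70 1.16;0 0 0 70 1.305;0 0 0 70 1.45"

```text
time_s: 27.8
position: [0.5325, -0.2911, 0.1527]
tcp_rot: [[-0.068, 0.998, -0.0], [0.998, 0.068, 0.001], [0.001, -0.0, -1.0]]
force: [0.2, 0.3, 0.1]
opening: 0.0
grasp_force: 0.0
```

Request:
drive_tool:
  deltas: "0 0 0 0 0.121;0 0 0 0 0.121;0 0 0 0 0.121;0 0 0 0 0.121"

```text
time_s: 28.2
position: [0.5321, -0.2911, 0.1532]
tcp_rot: [[-0.18, 0.984, -0.0], [0.984, 0.18, 0.0], [0.0, -0.0, -1.0]]
force: [0.2, -0.1, -0.2]
opening: 0.004
grasp_force: 0.0
```

```bash
python3 - <<'E'
from h import *
np.set_printoptions(precision=4,suppress=True)
c,s=np.cos(np.radians(10.5)),np.sin(np.radians(10.5))
p=bot.read_state();print(p["time_s"],p["position"],p["force"],p["tcp_rot"][:2])
for x in(-.02,.02): print(x,(np.array([.5295+c*x-s*.092,-.291+s*x+c*.092])-p["position"][:2])*1e3)
E
```

```text
28.2 [ 0.5321 -0.2911  0.1532] [ 0.2086 -0.1218 -0.1529] [[-0.1804  0.9836 -0.0002]
 [ 0.9836  0.1804  0.0003]]
-0.02 [-39.0428  86.9611]
0.02 [ 0.2874 94.2505]
```

Request:
drive_tool:
  deltas: "0 -18 46 0 0;0 -40 94 0 0;0 -40 94 0 0;0 -40 94 0 0;0 -40 94 -40 0;0 -40 94 -80 0;0 -40 94 -105 0;0 -40 94 -105 0;0 -40 94 -105 0"

```text
time_s: 29.1
position: [0.493, -0.1985, 0.0485]
tcp_rot: [[-0.181, 0.984, 0.001], [0.984, 0.181, -0.001], [-0.001, 0.001, -1.0]]
force: [-0.8, 0.1, 0.2]
opening: 0.005
grasp_force: 0.0
```

Request:
drive_tool:
  deltas: "0 0.5 -3 0 0;0 1 -6 0 0;0 1.5 -9 0 0;0 2 -11 0 0;0 2.3 -12.5 0 0;0 2.5 -14 0 0;0 2.5 -14 0 0;0 2.5 -14 0 0"

```text
time_s: 29.9
position: [0.4938, -0.2101, 0.0485]
tcp_rot: [[-0.182, 0.983, -0.001], [0.983, 0.182, 0.002], [0.002, -0.001, -1.0]]
force: [1.4, 5.4, 2.4]
opening: 0.005
grasp_force: 2.3
```

Request:
drive_tool:
  deltas: "0 -1 5 0 0;0 -2 12 0 0;0 18 16 0 0;0 37 19 0 0;0 37 19 0 0;0 37 19 0 0;0 38 14 0 0;0 38.5 11 0 0;0 39 9 0 0;0 39.3 7 0 0;0 39.3 7 0 0;0 39.3 7 0 0"

```text
time_s: 31.1
position: [0.5329, -0.2034, 0.0485]
tcp_rot: [[-0.182, 0.983, -0.002], [0.983, 0.182, 0.001], [0.002, -0.001, -1.0]]
force: [-0.7, 4.8, 2.7]
opening: 0.008
grasp_force: 1.9
```

Request:
drive_tool:
  deltas: "0 -1 5 0 0;0 -2 12 0 0;0 -4 22 0 0;0 -4 22 40 0;0 -4 22 80 0;0 -4 22 110 0;0 -30 70 110 0;0 -60 110 110 0;0 -60 110 110 0;0 -60 110 110 0;0 -60 110 110 0"

```text
time_s: 32.2
position: [0.475, -0.0948, 0.1589]
tcp_rot: [[-0.183, 0.983, 0.002], [0.983, 0.183, -0.001], [-0.002, 0.002, -1.0]]
force: [0.2, 0.1, 0.2]
opening: 0.005
grasp_force: 0.0
```

```bash
python3 - <<'E'
from h import *
i=imaging.capture("top");print(bot.read_state()["force"])
cv2.imwrite("pics/c5.png",np.hstack([cv2.resize(i[195:240,x:x+35,::-1],(390,500),interpolation=cv2.INTER_NEAREST) for x in(262,315)]))
E
```

```text
[ 0.34388006 -0.32950793  0.98996968]
```

View pics/c5.png

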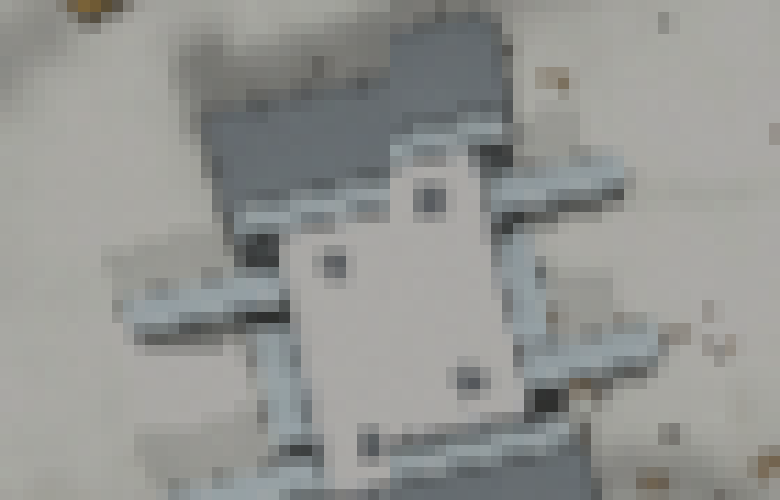

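Both bars resisted a nudge of about 5 N. Their right ends are unmoved at crop (628,175) and (662,345), so they are still level. The hand is clear, so I'm handing in.

```bash
python3 -c "
from rig import bot; print(bot.hand_in())"
```

```text
the job is handed in; nothing more can be done
None
```

I handed the job in at about 32 s of the 64 s limit: the near parallel looks level with the far one in the camera view, the workpiece is pressed down over both with about 22–25 N read at the tool (35 N is the limit), and both bars held against a nudge of about 5 N; the hand-in returned no verdict.

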